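Refit the filler plug of the press's hydraulic unit by feel

ROBOT

A 6-joint arm with a two-finger parallel gripper is mounted at the origin on a cart in front of the work surface, level with it; the furniture and walls round the work are solid. World frame = base frame: x ahead of the robot, y to its left, z up, the work surface at z = 0. Lengths are in mm, angles in degrees, forces in N, time in s.
With the tool pointing down it reaches from about 350 to 975 mm from the base axis. Payload 7.1 kg.
Tool frame: the origin (TCP) lies at the very end of the fingers, on their centre line; the grasp point (between the pads) lies hold_point_z behind it (hold_point_z is the distance from the TCP to the grasp point, in mm); z points along the fingers, y is the direction in which the jaws open and shut (so a half turn about z gives the same grasp; the last joint's range is limited). The gripper opens to 88 mm and grips with 3 to 60 N. Pads are 20 mm wide; open, the fingers measure 115 mm over their backs; the gripper's body (75 mm by 178 mm) begins 61 mm behind the grasp point.
Start: joints at [-73.109, 24.242, 93.386, -0, 62.372, -1.089], TCP at [192.94, -594.457, 222.675] pointing down, gripper open.
Joint ranges: [-172.04, 172.04], [-51.8, 120.97], [4.93, 147.93], [-75.15, 255.16], [6.16, 154.13], [-145.62, 145.62]. Speed limits (degrees/s): [136.94, 136.94, 172.46, 180, 180, 180].

INTERFACE

Orientations are given as a 3x3 rotation matrix whose columns are the frame's x, y, z axes.
In Python, from cell import * gives the robot as it stands.
- The arm moves only by the tool servo_tool, never from a script. Its argument "steps" is text: rows parted by semicolons, each of 7 numbers parted by spaces: the shift along the tool's x, y, z in cm, then the turn, a rotation vector about the tool's x, y, z in rad, then the finger opening in cm, from 0 to 8.78. A call has exactly 5 rows; each row is the pose to reach, as a shift and turn from the pose measured when the call began, along the tool's axes at that moment; what a row does not reach only later rows make up. A row lasts 1/12 s, in which the tool goes at most 41.7 mm and 7.16 degrees, less where a joint would pass 70% of its speed; a pose out of reach is approached as far as the arm can. A call with a gripper value outside its range is refused whole. The fingers move at their own pace and stop on an object; the grip force is fixed at half the most. Time passes only in rows, so rows that repeat a pose let the fingers close, or fill a call up. It gives the time, the measured TCP pose, the force and the opening at its end, in the units of the state.
- read_state(): the state, without advancing time (a new reading comes with each control period).
- get_image(name): name is "scene" or "top" or "wrist"; returns the picture (480x640x3 uint8, red, green, blue); there is no depth.
- calibration(name): a dict with "camera_matrix" (3x3 intrinsics, pixels), "k1" (the pictures are not rectified: a ray, as slopes to the right and down, at radius r is drawn at 1 + k1 r^2 times it, then the intrinsics apply), "world_to_cam" (4x4, takes a point from world to camera coordinates). Camera axes: x right, y up, looking along -z (the intrinsics and any distortion apply to the point x, -y, -z); pixel columns grow to the right and rows downward; lengths in mm; the calibration is good to about 2 mm. A picture is of the moment at which its call begins: read the wrist's pose just before it. calibration takes no time and is no camera call; for the wrist camera it gives the pose at the moment of the call.
- finish_job(): hands the job in, once; it reports no verdict.
Trained networks look in the newest picture that a camera, given by its name, has taken for a name from the list of things; names that differ only in an ending like _2 or _b are one class to them, and where a whole thing is asked for, a point or a joint stands for the part that bears it (a point fixed in the world has none). Each returns a list of dicts, best first, with "score" (0 to 1); they miss things now and then, are a little off and sometimes report something else, mostly with a low value. They report only what shows in the picture. A call takes as long as a camera call.
- recognise(camera, target): "location" ([column, row] in pixels, amid what is visible of it).
The state is a dict: "t": time; "joint_pos": joint angles; "joint_velocities": joint speeds; "effort": joint torques, N m; "eef_pos": TCP position; "tool_rot": TCP orientation; "contact_force": force on the tool from outside, world axes, zero at the start; "torque": the same for the moment, N m; "width": finger opening in mm.
Only numpy, scipy, OpenCV 4.12 (cv2) and the standard library are available. Lean on these libraries where they do the work, as an engineer would, in place of code of your own. Each camera call takes 0.05 s, during which the arm holds its last target.

TASK

The oil has been topped up: put the red filler plug back into the neck of the blue hydraulic unit. Set it upright in the neck, back it off (counter-clockwise) under light pressure until you feel it drop into the thread start, then run it in clockwise until its shoulder sits flush on the neck, and let go. Never force it: if it stops before it has dropped, it is not in the thread; leave the other things on the bench alone.

Things in the scene. Friction and masses are not known exactly. Their poses are not given: they have to be found in the camera images.
- neck_mouth (a point): Centre of the flat top face of the unit's round aluminium filler neck (outside 53 mm, clear opening 42 mm), on its vertical axis: the seat of the plug's shoulder, 118 mm above the bench. Inside are 3 threads with flat tops; beside each thread's start, on its counter-clockwise side, is a gap and then a stop rib. Where the starts lie round the neck differs each time and is not measured.
- hydraulic_unit: Blue oil tank (158 x 118 mm, 86 mm high) bolted to the bench, with a grey motor, a gauge and two capped couplings, all lower than the neck's face. Origin on the bench under the neck's axis, z up, x towards the motor (which ends 188 mm out). It cannot move.
- plug_wing (a point): Middle of the upright wing of the loose red filler plug (filler_plug, 0.14 kg): 46 mm long (point x), 12 mm thick (point y), 29 mm high (point z, 14.5 mm up and down); grip it across its thickness. It starts standing upright in a fixed steel dish (92 mm wide, rim 7 mm high).
- plug_shoulder (a point): Centre of the under side of the plug's red shoulder (52 mm wide, 6 mm thick), 20 mm below the wing's middle, z up. Below it a 27 mm steel nose reaches 26 mm down (tapering to 21 mm at its end) and carries three lugs 120 degrees apart (40 mm over the lugs, 1 mm play all round in the neck), under sides 15 mm below the shoulder.
- plug_lugs (a point): Centre of the plug at its lugs, 13 mm below the shoulder. Height of the shoulder over the neck's face: about 10.4 mm with lugs on the thread tops, 13 mm if on the ribs' tops. Turned counter-clockwise (from above), at most 110 degrees, the lugs fall off into the gaps: 3.6 to 4.5 mm, a drop of over 6 mm; one landing in 9 drops straight in. A gap leaves 14 degrees of play, then its rib stops the lug.
- neck_axis (a point): Point on the neck's axis 15 mm below its face. From the thread start, clockwise turning sinks the plug 0.65 mm per 10 degrees; after 56 to 70 degrees its shoulder is flush (it sinks no more), about 18 degrees later it tightens (stop at about 0.3 N m). Turned clockwise while on the thread tops, the lugs run against the ribs and jam. All is rigid; a push of 4 to 6 N and a slow turn do, with the plug upright on the axis.
- grease_tin: Blue and white round tin, 70 mm wide, 31 mm high, origin under its middle; leave it alone.
- marking_paint: Small white bottle with a lime cap, 41 x 66 x 90 mm, origin under its middle; leave it alone.
- mug: Cream mug with blue dots, 92 mm wide (127 mm with its handle), 93 mm high, origin under its middle; leave it alone.

How it is judged:
By the outcome, as a careful person would: the job done as asked, in the order asked, and still so for the second after the job is handed in, with the robot touching nothing.
It also fails if it takes over 72 s, if anything falls off the work surface, if the arm or the gripper's body presses on something with over 40 N, if the wrist force passes 120 N, or if a joint passes its speed limit or range.

## Working session

There is one attempt and no reset: what is moved stays moved. The work goes in short steps, Python scripts to look and compute and a tool call to move; the robot and the scene stay as the last step left them, time stands still between calls to the robot, and variables do not carry over. Pictures are saved under pics/ and viewed, and the job is handed in when it is done.

Besides the shell and the picture viewer there is one more tool, called after "Call:" as a command line: name --argument value ..., lists and objects as JSON in quotes. servo_tool: Moves the arm, as the interface text tells. Its arguments: {"type":"object","properties":{"steps":{"type":"string"}},"required":["steps"]}

```bash
ls; mkdir -p pics; python3 - <<'E'
from cell import *
import cv2
s=read_state();print(s)
for n in ["scene","top","wrist"]:
    im=get_image(n);cv2.imwrite(f"pics/a_{n}.png",im[:,:,::-1]);c=calibration(n);print(n,c)
    for t in ["plug_wing","filler_plug","neck_mouth","hydraulic_unit","grease_tin","marking_paint","mug"]:
        try: print(t,[(d['score'],d['location']) for d in recognise(n,t)][:2])
        except Exception as e: print(t,e)
print(read_state()['t'])
E
```

```text
pics
{'t': 0.0, 'joint_pos': array([-7.31097744e+01,  2.42814994e+01,  9.34299748e+01, -1.24255812e-03,
        6.23724733e+01, -1.08909385e+00]), 'joint_velocities': array([ 0.03164462,  0.03572559,  0.05887216, -0.02925837,  0.02926029,
       -0.02723304]), 'effort': array([ 2.99328130e-04, -5.44620180e+01, -2.73673439e+01,  6.42199349e-02,
        2.27900664e-02, -1.11429681e-04]), 'eef_pos': array([ 192.77826835, -593.95948921,  221.94364174]), 'tool_rot': array([[ 9.51164885e-01,  3.08682950e-01, -4.44070994e-04],
       [ 3.08683269e-01, -9.51163860e-01,  1.39637433e-03],
       [ 8.65266597e-06, -1.46525951e-03, -9.99998926e-01]]), 'contact_force': array([ 0.21851617, -0.23715797,  1.54084432]), 'torque': array([ 0.01880931, -0.0307425 ,  0.03852107]), 'width': 87.67566233369746}
scene {'camera_matrix': array([[567.04298278,   0.        , 316.01666993],
       [  0.        , 567.04298278, 236.76806467],
       [  0.        ,   0.        ,   1.        ]]), 'k1': -0.07540051878399183, 'world_to_cam': array([[-6.51436407e-01, -7.58696247e-01, -3.25763277e-03,
         2.87467360
[... 1642 characters left out ...]
 [  0.        , 415.87970873, 243.49502793],
       [  0.        ,   0.        ,   1.        ]]), 'k1': -0.06774338972090106, 'world_to_cam': array([[ 3.09098131e-01, -9.51029334e-01, -1.24567977e-03,
        -6.25043439e+02],
       [ 9.20228959e-01,  2.99417706e-01, -2.52047019e-01,
         3.05756644e+01],
       [ 2.40077088e-01,  7.67609522e-02,  9.67714187e-01,
        -3.89302745e+02],
       [ 0.00000000e+00,  0.00000000e+00,  0.00000000e+00,
         1.00000000e+00]])}
plug_wing []
filler_plug it knows: grease_tin, hydraulic_unit, marking_paint, mug, neck_axis, neck_mouth, plug_lugs, plug_shoulder, plug_wing
neck_mouth []
hydraulic_unit []
grease_tin []
marking_paint []
mug []
1.05
```

View pics/a_scene.png

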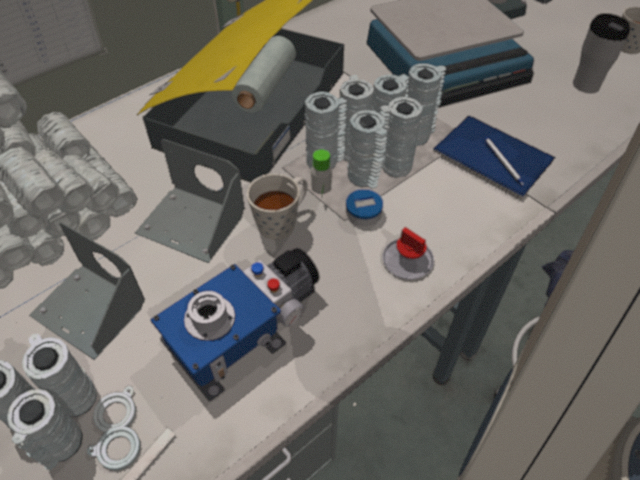

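View pics/a_top.png

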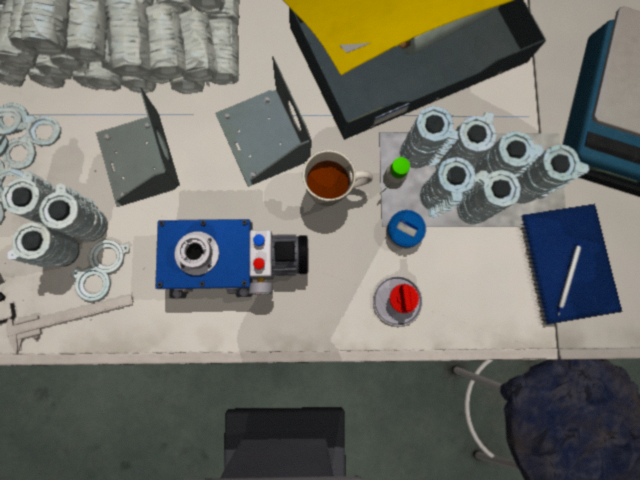

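```bash
cat > h.py <<'E'
import numpy as np, cv2
from scipy.optimize import least_squares
from cell import *
def proj(c,P):
    p=c['world_to_cam']@np.append(P,1); x,y=p[0]/-p[2],-p[1]/-p[2]
    f=1+c['k1']*(x*x+y*y); K=c['camera_matrix']
    return np.array([K[0,0]*x*f+K[0,2],K[1,1]*y*f+K[1,2]])
def atz(c,uv,z):
    return least_squares(lambda q:proj(c,[q[0],q[1],z])-uv,[500,-100]).x
def tri(cs,uvs):
    r=least_squares(lambda q:np.concatenate([proj(c,q)-u for c,u in zip(cs,uvs)]),[500,-100,80]);return r.x,np.abs(r.fun).max()
E
python3 - <<'E'
from h import *
S,T=calibration("scene"),calibration("top")
print(tri([S,T],[[409.7,247.2],[405,299.1]]))
print(tri([S,T],[[234.8,316.5],[226.2,254.6]]))
print(atz(S,[234.8,316.5],118),atz(T,[226.2,254.6],118))
for z in (50,): print(atz(S,[409.7,247.2],z),atz(T,[405,299.1],z))
for a,b,z in (([363.1,207.6],[407.7,232.6],15),([323.5,172.3],[393.1,174.1],45),([273.6,199.8],[332.2,178.4],45)): print(atz(S,a,z),atz(T,b,z))
E
```

```text
(array([ 464.86443512, -240.25883087,   23.63454142]), np.float64(1.5578042362471933))
(array([543.4075509 ,  79.8193004 ,  39.00156075]), np.float64(0.06393909408618015))
[498.6938786  100.71107835] [532.34051517  67.74020753]
[ 454.73740167 -220.80232677] [ 461.38150402 -236.9392072 ]
[ 593.00254008 -246.64513057] [ 586.88720254 -253.38381041]
[ 689.37851463 -232.00138489] [ 691.29972961 -224.07220274]
[ 695.26252662 -116.19981058] [ 682.8533234  -111.33875626]
```

The network's neck point is off: it marks the middle of the unit. In the pictures the neck is near (196,251) in top and (208,305) in scene. I'll zoom in on both.

```bash
python3 - <<'E'
import cv2,numpy as np
s=cv2.imread("pics/a_scene.png");t=cv2.imread("pics/a_top.png")
def z(im,x,y,w=50,h=38): return cv2.resize(im[y-h:y+h,x-w:x+w],None,fx=4,fy=4,interpolation=cv2.INTER_CUBIC)
o=np.vstack([np.hstack([z(s,210,312),z(s,408,250)]),np.hstack([z(t,196,250),z(t,400,300)])])
cv2.imwrite("pics/zoom.png",o);print(o.shape)
E
```

```text
(608, 800, 3)
```

View pics/zoom.png

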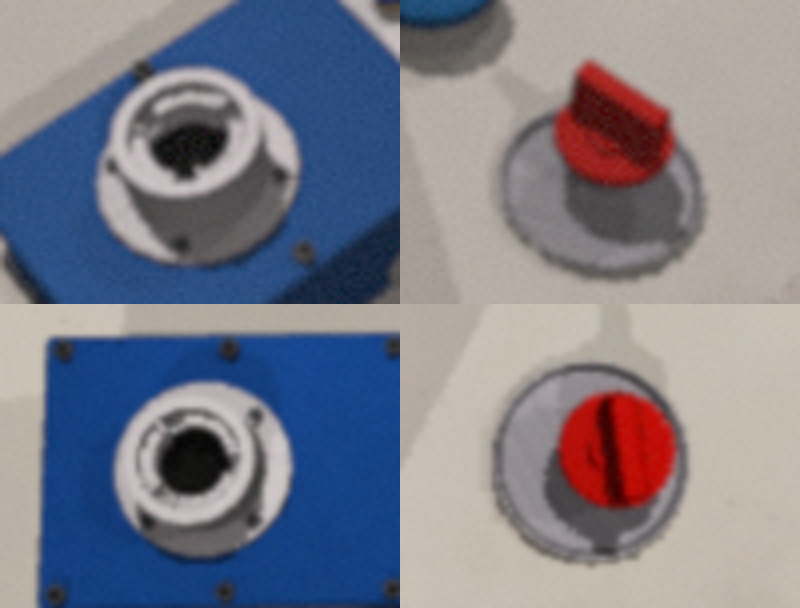

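```bash
python3 - <<'E'
from h import *
S,T=calibration("scene"),calibration("top")
print(tri([S,T],[[206.8,307.3],[194.3,250.5]]))
print(atz(S,[206.8,307.3],118),atz(T,[194.3,250.5],118))
print("plug shoulder top z34",atz(T,[404.3,298],34), atz(S,[358+53.5,212+35.5],31))
so=np.array([358,212]);to=np.array([350,262])
# wing top ends, z~63
for p in ([187,62],[268,110]): print("sceneTop near edge",atz(S,so+np.array(p)/4,63))
E
cat > /dev/null
```

```text
(array([540.22849712, 120.93183303, 112.74651837]), np.float64(0.12254651915273485))
[537.10381974 122.26458835] [539.28874854 119.63778584]
plug shoulder top z34 [ 464.15092121 -238.90161451] [ 460.93090883 -235.33565045]
sceneTop near edge [ 483.87874903 -236.95841479]
sceneTop near edge [ 443.24426142 -243.71503821]
```

Call:
servo_tool --steps "3.3 -2.3 0 0 0 0.03 8.78; 6.6 -4.6 0 0 0 0.06 8.78; 9.9 -6.9 0 0 0 0.09 8.78; 13.2 -9.2 0 0 0 0.12 8.78; 16.5 -11.5 0 0 0 0.148 8.78"

```text
t: 1.47
eef_pos: [315.1, -432.6, 222.8]
tool_rot: [[0.987, 0.163, 0.0], [0.163, -0.987, -0.0], [0.0, 0.0, -1.0]]
contact_force: [0.9, -0.7, 0.1]
width: 88.1
```

```bash
cat >> h.py <<'E'
def st():
    s=read_state();R=s['tool_rot']
    print('t',round(s['t'],2),'p',s['eef_pos'].round(1),'xang',np.degrees(np.arctan2(R[1,0],R[0,0])).round(2),'tz',R[:,2].round(4),'F',s['contact_force'].round(1),'M',s['torque'].round(2),'w',round(s['width'],1),'j6',s['joint_pos'][5].round(1))
    return s
def to(target,ang=None):
    s=st();R=s['tool_rot'];d=R.T@(np.array(target,float)-s['eef_pos'])/10
    print('shift cm',d.round(2))
    if ang is not None:
        from scipy.spatial.transform import Rotation as Ro
        a=np.radians(ang);c,q=np.cos(a),np.sin(a)
        G=np.array([[c,q,0],[q,-c,0],[0,0,-1.]])
        print('rot',Ro.from_matrix(R.T@G).as_rotvec().round(4))
E
python3 - <<'E'
from h import *
import cell;print([n for n in dir(cell) if not n.startswith('_')])
to([463,-238,200],9.5)
s=read_state();c=calibration('wrist');W=c['world_to_cam'];p=-W[:3,:3].T@W[:3,3]
print(s['tool_rot'].T@(p-s['eef_pos']), s['tool_rot'].T@(-W[2,:3]))
E
```

```text
['IKError', 'calibration', 'finish_job', 'get_image', 'hold_point_z', 'read_state', 'recognise']
t 1.47 p [ 315.1 -432.6  222.8] xang 9.38 tz [ 2.e-04 -2.e-04 -1.e+00] F [ 0.9 -0.7  0.1] M [-0.04 -0.03 -0.01] w 88.1 j6 25.4
shift cm [ 17.76 -16.79   2.28]
rot [ 0.0002 -0.0002 -0.0022]
[  68.84444503    0.51642597 -160.96275577] [-0.25225455 -0.0011293   0.96766025]
```

Call:
servo_tool --steps "2.9 -2.7 1 0 0 0 8.78; 5.8 -5.4 2 0 0 0 8.78; 8.7 -8.1 3 0 0 0 8.78; 11.6 -10.8 4 0 0 0 8.78; 14.5 -13.5 5 0 0 0 8.78"

```text
t: 1.88
eef_pos: [437.2, -274.3, 172.7]
tool_rot: [[0.987, 0.163, 0.001], [0.163, -0.987, -0.001], [0.001, 0.001, -1.0]]
contact_force: [0.2, 0.3, 0.3]
width: 87.7
```

Call:
servo_tool --steps "1.6 -1.6 0.5 0 0 0 8.78; 3.2 -3.2 1 0 0 0 8.78; 3.2 -3.2 1 0 0 0 8.78; 3.2 -3.2 1 0 0 0 8.78; 3.2 -3.2 1 0 0 0 8.78"

```text
t: 2.3
eef_pos: [463.4, -237.9, 162.8]
tool_rot: [[0.987, 0.163, 0.001], [0.163, -0.987, -0.001], [0.001, 0.001, -1.0]]
contact_force: [-0.2, -0.2, 0.4]
width: 87.5
```

```bash
python3 - <<'E'
from h import *
to([463,-238,160],9.5)
print('hold',hold_point_z)
c=calibration('wrist');im=get_image('wrist');cv2.imwrite('pics/w1.png',im[:,:,::-1])
print([d for d in recognise('wrist','plug_wing')][:2])
print([d for d in recognise('wrist','plug_shoulder')][:2])
p=proj(c,[463,-238,49]);print(p)
x,y=map(int,p);w=100
cv2.imwrite('pics/w1z.png',cv2.resize(im[y-75:y+75,x-100:x+100,::-1],None,fx=4,fy=4,interpolation=cv2.INTER_CUBIC));print(x-100,y-75)
E
```

```text
t 2.3 p [ 463.4 -237.9  162.8] xang 9.38 tz [ 9.e-04 -1.e-03 -1.e+00] F [-0.2 -0.2  0.4] M [-0.06  0.04  0.01] w 87.5 j6 52.2
shift cm [-0.04 -0.    0.28]
rot [ 0.0011 -0.0007 -0.002 ]
hold 18.700000000000003
[{'location': [318.2, 230.2], 'score': 0.85}]
[{'location': [317.3, 232.2], 'score': 0.95}, {'location': [44.0, 76.7], 'score': 0.6}]
[315.30187296 240.20927715]
215 165
```

View pics/w1z.png

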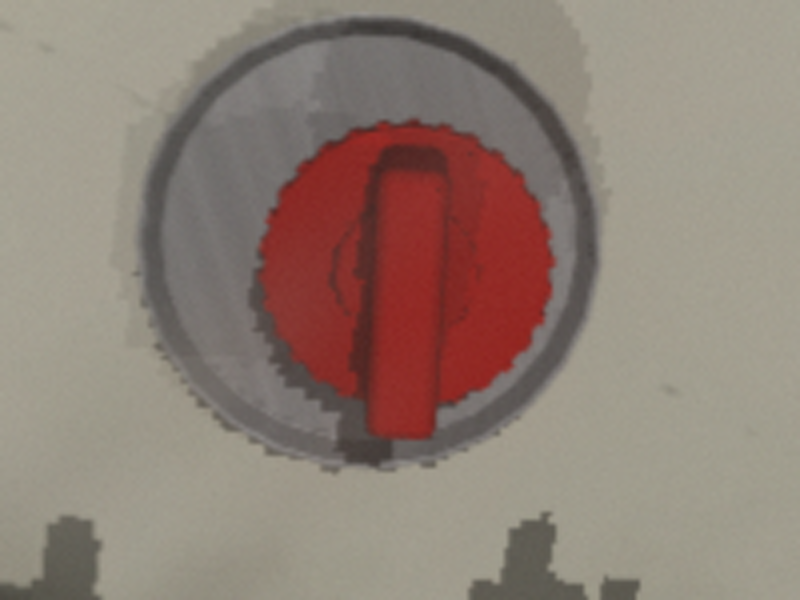

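```bash
python3 - <<'E'
from h import *
c=calibration('wrist');o=np.array([215,165])
f=lambda p,z:atz(c,o+np.array(p)/4,z)
z=63
a,b=f([409,170],z),f([403,437],z);print(a,b,(a+b)/2,np.linalg.norm(a-b),np.degrees(np.arctan2(*(a-b)[::-1])))
print('disc',f([405,263],34), 'width',np.linalg.norm(f([260,263],34)-f([552,263],34)))
E
```

```text
[ 487.5400976  -235.83493736] [ 443.35992841 -242.10814464] [ 465.45001301 -238.971541  ] 44.62331765696898 8.08148920282573
disc [ 466.02084224 -238.75705176] width 52.214304660746585
```

Call:
servo_tool --steps "0.2 0.13 2 0 0 0.022 8.78; 0.2 0.13 5 0 0 0.022 8.78; 0.2 0.13 8 0 0 0.022 8.78; 0.2 0.13 10 0 0 0.022 8.78; 0.2 0.13 10 0 0 0.022 8.78"

```text
t: 2.87
eef_pos: [462.5, -239.2, 59.8]
tool_rot: [[0.99, 0.138, -0.004], [0.138, -0.99, 0.002], [-0.004, -0.003, -1.0]]
contact_force: [-0.9, -0.1, -0.5]
width: 88.0
```

```bash
python3 - <<'E'
from h import *
to([465.6,-238.9,37],8.1)
c=calibration('wrist');im=get_image('wrist');cv2.imwrite('pics/w2.png',im[:,:,::-1])
E
```

```text
t 2.87 p [ 462.5 -239.2   59.8] xang 7.93 tz [-0.0043  0.002  -1.    ] F [-0.9 -0.1 -0.5] M [ 0.02  0.05 -0.01] w 88.0 j6 53.5
shift cm [0.32 0.01 2.28]
rot [-0.0025  0.004  -0.0031]
```

View pics/w2.png

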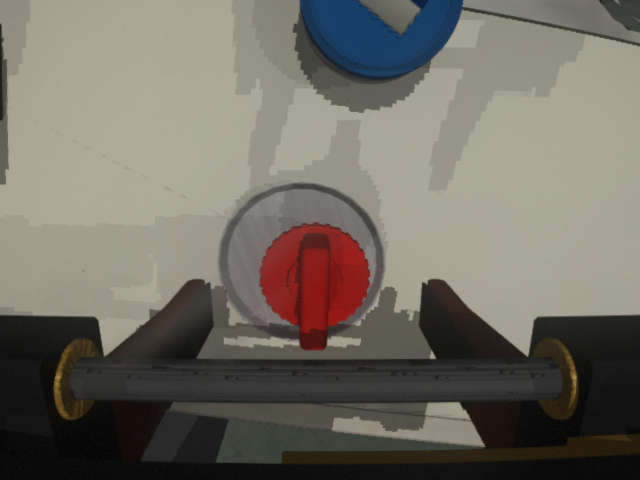

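The wing sits midway between the fingers, at column 315, and nothing is near them. Lowering.

Call:
servo_tool --steps "0.3 0.02 1 -0.0025 0.004 -0.003 8.78; 0.3 0.02 2 -0.0025 0.004 -0.003 8.78; 0.3 0.02 2.2 -0.0025 0.004 -0.003 8.78; 0.3 0.02 2.2 -0.0025 0.004 -0.003 8.78; 0.3 0.02 2.2 -0.0025 0.004 -0.003 8.78"

```text
t: 3.33
eef_pos: [466.9, -239.6, 40.0]
tool_rot: [[0.99, 0.141, 0.003], [0.141, -0.99, -0.001], [0.002, 0.002, -1.0]]
contact_force: [0.6, -0.9, 1.0]
width: 87.3
```

```bash
python3 - <<'E'
from h import *
to([465.6,-238.9,37],8.1)
im=get_image('scene');cv2.imwrite('pics/s3.png',cv2.resize(im[190:300,330:480,::-1],None,fx=5,fy=5))
E
```

```text
t 3.33 p [ 466.9 -239.6   40. ] xang 8.11 tz [ 0.0026 -0.0013 -1.    ] F [ 0.6 -0.9  1. ] M [0.04 0.03 0.02] w 87.3 j6 53.4
shift cm [-0.12 -0.09  0.3 ]
rot [ 0.0017 -0.0023  0.0002]
```

View pics/s3.png

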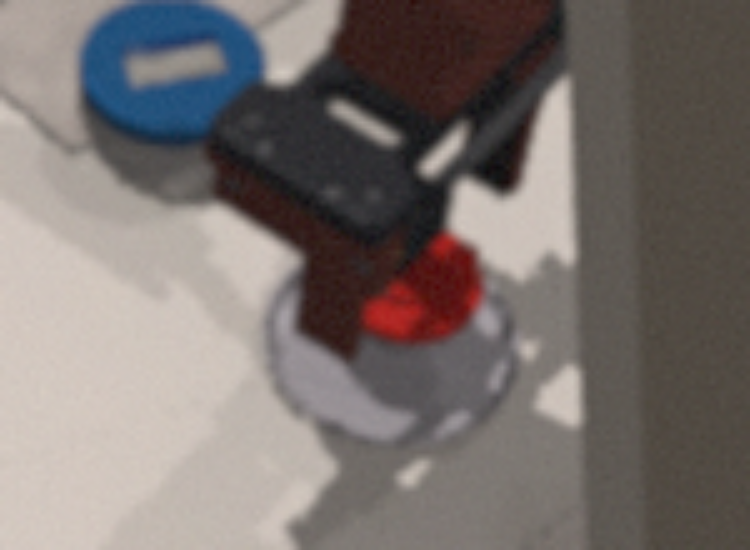

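Call:
servo_tool --steps "-0.12 -0.08 0.28 0.0017 -0.0023 0 8.78; -0.12 -0.08 0.28 0.0017 -0.0023 0 8.78; -0.12 -0.08 0.28 0.0017 -0.0023 0 8.78; -0.12 -0.08 0.28 0.0017 -0.0023 0 5; -0.12 -0.08 0.28 0.0017 -0.0023 0 2"

```text
t: 3.8
eef_pos: [465.8, -239.0, 37.4]
tool_rot: [[0.99, 0.141, 0.0], [0.141, -0.99, -0.0], [0.0, 0.0, -1.0]]
contact_force: [-0.5, -0.2, 0.3]
width: 77.7
```

Call:
servo_tool --steps "0 0 0 0 0 0 0.4; 0 0 0 0 0 0 0.4; 0 0 0 0 0 0 0.4; 0 0 0 0 0 0 0.4; 0 0 0 0 0 0 0.4"

```text
t: 4.22
eef_pos: [465.8, -239.0, 37.4]
tool_rot: [[0.99, 0.141, 0.0], [0.141, -0.99, -0.0], [0.0, 0.0, -1.0]]
contact_force: [-0.7, -0.1, 0.2]
width: 44.8
```

Call:
servo_tool --steps "0 0 0 0 0 0 0.4; 0 0 0 0 0 0 0.4; 0 0 0 0 0 0 0.4; 0 0 0 0 0 0 0.4; 0 0 0 0 0 0 0.4"

```text
t: 4.63
eef_pos: [465.8, -239.0, 37.4]
tool_rot: [[0.99, 0.141, 0.0], [0.141, -0.99, -0.0], [0.0, 0.0, -1.0]]
contact_force: [0.2, 0.4, -0.1]
width: 11.7
```

```bash
python3 - <<'E'
from h import *
to([465.6,-238.9,200],0)
im=get_image('wrist');cv2.imwrite('pics/w4.png',im[:,:,::-1])
E
```

```text
t 4.63 p [ 465.8 -239.    37.4] xang 8.11 tz [ 4.e-04 -1.e-04 -1.e+00] F [ 0.2  0.4 -0.1] M [ 0.14  0.05 -0.05] w 11.7 j6 53.4
shift cm [-1.000e-02 -1.000e-02 -1.626e+01]
rot [ 1.000e-04 -4.000e-04  1.416e-01]
```

View pics/w4.png

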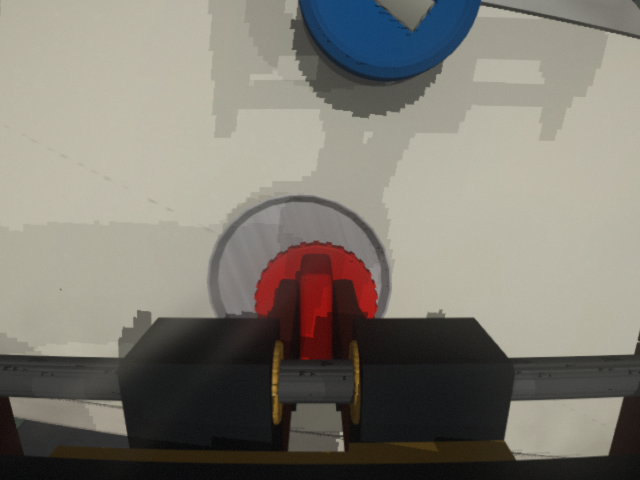

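Call:
servo_tool --steps "0 0 -2 0 0 0 0.4; 0 0 -5 0 0 0 0.4; 0 -0.5 -9 0 0 0 0.4; 0.2 -2 -13 0 0 0 0.4; 0.6 -5 -16.3 0 0 0 0.4"

```text
t: 5.1
eef_pos: [465.3, -192.7, 199.9]
tool_rot: [[0.99, 0.139, 0.003], [0.139, -0.99, -0.002], [0.002, 0.002, -1.0]]
contact_force: [2.2, -0.2, -0.7]
width: 11.8
```

Call:
servo_tool --steps "0.5 -3.5 -0.5 0 0 0 0.4; 1 -7 -0.5 0 0 0 0.4; 1.5 -10.5 -0.5 0 0 0 0.4; 2.2 -14 -0.5 0 0 0 0.4; 2.8 -17.5 -0.5 0 0 0 0.4"

```text
t: 5.52
eef_pos: [468.3, -13.9, 204.8]
tool_rot: [[0.99, 0.138, 0.003], [0.138, -0.99, -0.002], [0.003, 0.002, -1.0]]
contact_force: [1.4, -0.4, -0.9]
width: 11.7
```

```bash
python3 - <<'E'
from h import *
to([469.7,111.3,200],8.1)
E
```

```text
t 5.52 p [468.3 -13.9 204.8] xang 7.96 tz [ 0.003  -0.0017 -1.    ] F [ 1.4 -0.4 -0.9] M [-0.   -0.02  0.01] w 11.7 j6 79.0
shift cm [  1.87 -12.39   0.46]
rot [ 0.0021 -0.0028 -0.0025]
```

Call:
servo_tool --steps "0.5 -3.5 0.2 0.001 -0.0015 -0.0025 0.4; 1 -7 0.4 0.002 -0.0028 -0.0025 0.4; 1.5 -10.5 0.46 0.002 -0.0028 -0.0025 0.4; 1.87 -12.4 0.46 0.002 -0.0028 -0.0025 0.4; 1.87 -12.4 0.46 0.002 -0.0028 -0.0025 0.4"

```text
t: 5.93
eef_pos: [469.5, 114.6, 199.9]
tool_rot: [[0.99, 0.145, 0.0], [0.145, -0.99, 0.001], [0.0, -0.001, -1.0]]
contact_force: [-0.3, -0.5, 0.1]
width: 11.6
```

Call:
servo_tool --steps "0 0 0 0 0 0 0.4; 0 0 0 0 0 0 0.4; 0 0 0 0 0 0 0.4; 0 0 0 0 0 0 0.4; 0 0 0 0 0 0 0.4"

```text
t: 6.35
eef_pos: [469.6, 113.6, 199.9]
tool_rot: [[0.99, 0.143, 0.0], [0.143, -0.99, 0.001], [0.0, -0.001, -1.0]]
contact_force: [0.1, 0.6, -1.3]
width: 12.1
```

```bash
python3 - <<'E'
from h import *
to([538,121,200],8.1)
im=get_image('wrist');cv2.imwrite('pics/w5.png',im[:,:,::-1])
c=calibration('wrist')
print(recognise('wrist','neck_mouth')[:2],proj(c,[538,121,118]))
im=get_image('scene');cv2.imwrite('pics/s5.png',im[:,:,::-1])
E
```

```text
t 6.35 p [469.6 113.6 199.9] xang 8.22 tz [ 1.e-04  6.e-04 -1.e+00] F [ 0.1  0.6 -1.3] M [ 0.04 -0.03  0.01] w 12.1 j6 93.9
shift cm [ 6.88  0.25 -0.01]
rot [-0.0006 -0.0002  0.0021]
[{'location': [374.5, 143.5], 'score': 0.58}] [320.12846715 135.8600451 ]
```

View pics/w5.png

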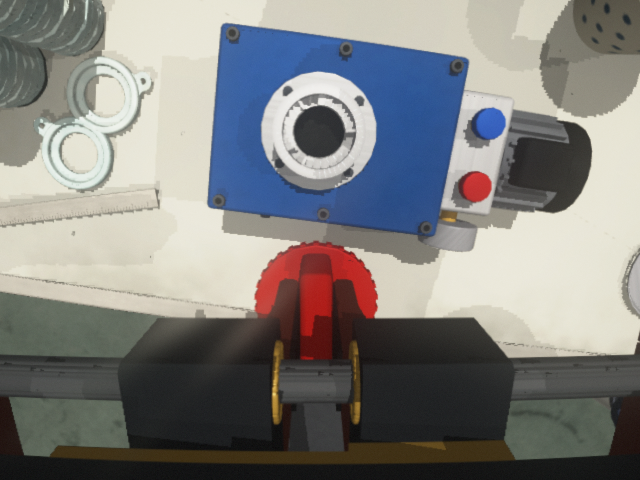

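View pics/s5.png

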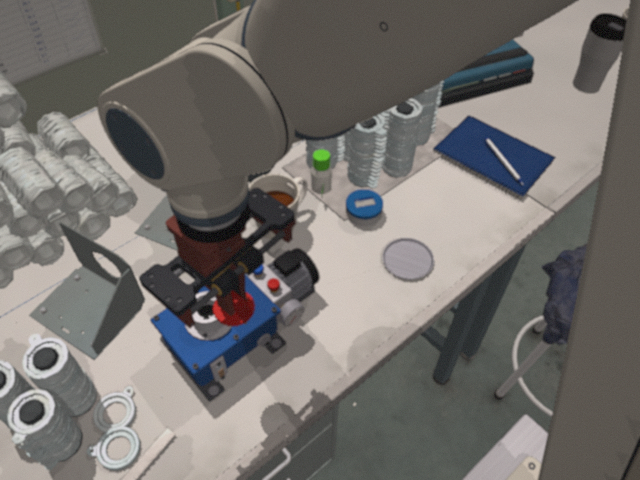

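```bash
python3 - <<'E'
from h import *
im=cv2.imread('pics/w5.png')
cv2.imwrite('pics/w5z.png',cv2.resize(im[60:200,250:390],None,fx=4.25,fy=4.25,interpolation=cv2.INTER_CUBIC))
hsv=cv2.cvtColor(im,cv2.COLOR_BGR2HSV)
E
```

```text
(no output)
```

View pics/w5z.png

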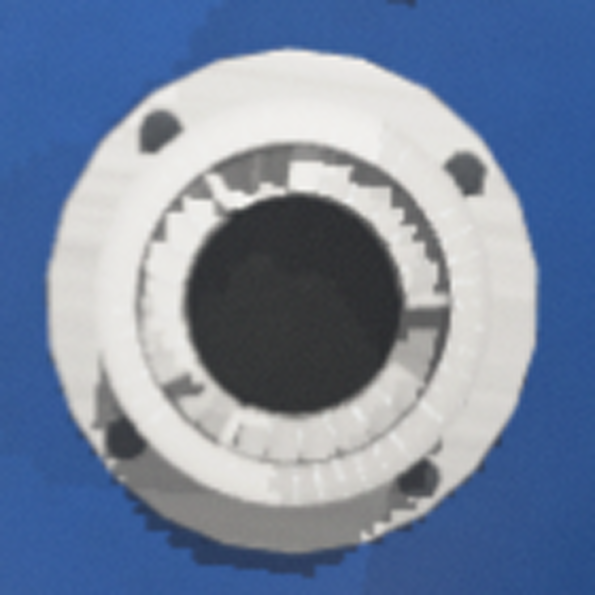

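```bash
python3 - <<'E'
from h import *
s=st();c=calibration('wrist');R=s['tool_rot']
print('neck',atz(c,[319.4,131.2],118), np.linalg.norm(atz(c,[250+138/4.25,131.2],118)-atz(c,[250+452/4.25,131.2],118)))
# plug disc from wrist: pixels left 255.. right 378, top row 241 at col 317
im=cv2.imread('pics/w5.png');hsv=cv2.cvtColor(im,cv2.COLOR_BGR2HSV)
m=((hsv[...,0]<8)|(hsv[...,0]>172))&(hsv[...,1]>150)&(hsv[...,2]>80)
pts=[]
for r in range(243,300,2):
    cs=np.where(m[r,240:395])[0]+240
    if len(cs): pts+= [(cs[0],r),(cs[-1]+1,r)]
pts=np.array(pts,float)
z=s['eef_pos'][2]-3
w=np.array([R.T@(np.append(atz(c,p,z),z)-s['eef_pos']) for p in pts])[:,:2]
f=least_squares(lambda q:np.hypot(*(w-q[:2]).T)-q[2],[0,0,26],loss='soft_l1')
print('disc in tool frame x,y,r',f.x, np.abs(f.fun).max())
E
```

```text
t 6.5 p [469.6 114.  199.9] xang 8.25 tz [ 1.e-04  7.e-04 -1.e+00] F [ 0.5 -0.7 -0.9] M [-0.    0.03 -0.01] w 12.0 j6 93.9
neck [540.50568878 122.09068125] 41.87783568933092
disc in tool frame x,y,r [ 0.75920398  0.75720763 25.43562672] 0.8353525161735256
```

Call:
servo_tool --steps "2 0.04 1 -0.001 0 0.002 0.4; 4.5 0.1 2 -0.001 0 0.002 0.4; 7.05 0.14 3 -0.001 0 0.002 0.4; 7.05 0.14 3.5 -0.001 0 0.002 0.4; 7.05 0.14 3.5 -0.001 0 0.002 0.4"

```text
t: 6.92
eef_pos: [539.5, 122.4, 163.5]
tool_rot: [[0.99, 0.141, -0.002], [0.141, -0.99, -0.001], [-0.002, 0.001, -1.0]]
contact_force: [-1.8, 0.2, -1.2]
width: 11.9
```

Call:
servo_tool --steps "0 0 0 0 0 0 0.4; 0 0 0 0 0 0 0.4; 0 0 0 0 0 0 0.4; 0 0 0 0 0 0 0.4; 0 0 0 0 0 0 0.4"

```text
t: 7.33
eef_pos: [539.2, 122.5, 164.0]
tool_rot: [[0.99, 0.141, -0.001], [0.141, -0.99, -0.001], [-0.001, 0.0, -1.0]]
contact_force: [-0.5, -0.1, -1.7]
width: 12.0
```

```bash
python3 - <<'E'
from h import *
to([539.6,122.7,165],8.1)
im=get_image('scene');a=cv2.resize(im[260:350,150:270,::-1],None,fx=3.3,fy=3.3,interpolation=cv2.INTER_CUBIC)
im=get_image('top');b=cv2.resize(im[205:295,140:260,::-1],None,fx=3.3,fy=3.3,interpolation=cv2.INTER_CUBIC)
im=get_image('wrist');d=cv2.resize(im[200:380,220:420,::-1],(396,297))
cv2.imwrite('pics/st6.png',np.vstack([np.hstack([a,b]),np.hstack([d,d*0])]))
E
```

```text
t 7.33 p [539.2 122.5 164. ] xang 8.11 tz [-1.3e-03 -6.0e-04 -1.0e+00] F [-0.5 -0.1 -1.7] M [ 0.03  0.02 -0.04] w 12.0 j6 93.5
shift cm [ 0.04 -0.02 -0.1 ]
rot [0.0005 0.0014 0.0002]
```

View pics/st6.png

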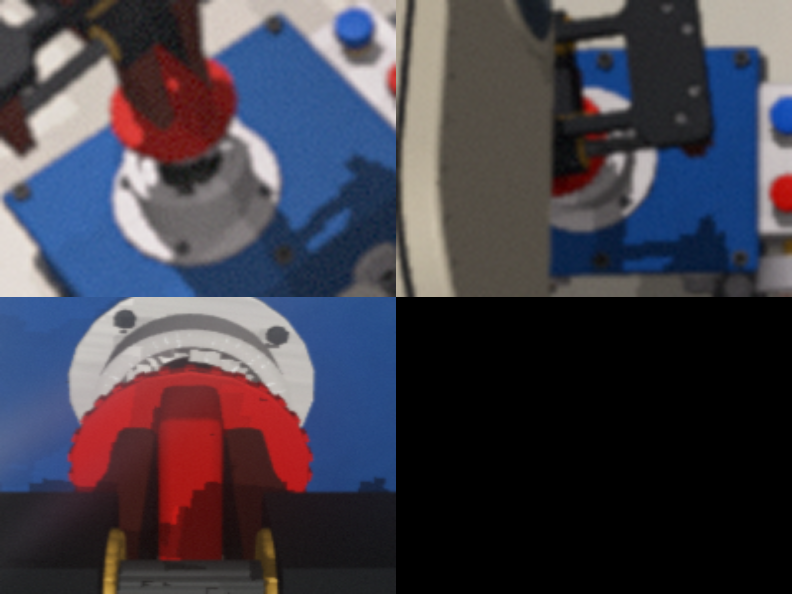

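Call:
servo_tool --steps "0.03 -0.02 0.4 0.0005 0.0014 0 0.4; 0.03 -0.02 0.9 0.0005 0.0014 0 0.4; 0.03 -0.02 1.4 0.0005 0.0014 0 0.4; 0.03 -0.02 1.6 0.0005 0.0014 0 0.4; 0.03 -0.02 1.6 0.0005 0.0014 0 0.4"

```text
t: 7.9
eef_pos: [539.0, 122.6, 146.8]
tool_rot: [[0.99, 0.141, -0.002], [0.141, -0.99, -0.0], [-0.002, 0.0, -1.0]]
contact_force: [-0.4, -0.2, -1.2]
width: 11.9
```

```bash
python3 - <<'E'
from h import *
to([539.6,122.7,142],8.1)
im=get_image('scene');a=cv2.resize(im[260:350,150:270,::-1],None,fx=3.3,fy=3.3,interpolation=cv2.INTER_CUBIC)
im=get_image('wrist');d=cv2.resize(im[180:330,220:420,::-1],(396,297))
cv2.imwrite('pics/st7.png',np.hstack([a,d]))
E
```

```text
t 7.9 p [539.  122.6 146.8] xang 8.11 tz [-2.e-03 -4.e-04 -1.e+00] F [-0.4 -0.2 -1.2] M [ 0.02 -0.   -0.04] w 11.9 j6 93.5
shift cm [ 0.06 -0.01  0.48]
rot [0.0001 0.002  0.0002]
```

View pics/st7.png

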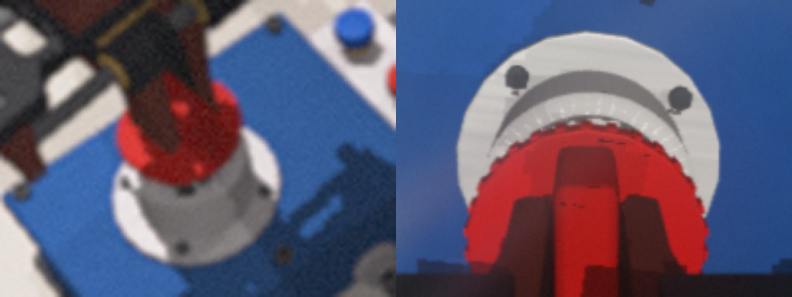

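Call:
servo_tool --steps "0.05 0 0.05 0 0.002 0 0.4; 0.05 0 0.1 0 0.002 0 0.4; 0.05 0 0.15 0 0.002 0 0.4; 0.05 0 0.2 0 0.002 0 0.4; 0.05 0 0.2 0 0.002 0 0.4"

```text
t: 8.42
eef_pos: [540.0, 122.7, 145.5]
tool_rot: [[0.99, 0.141, 0.001], [0.141, -0.99, 0.0], [0.001, -0.0, -1.0]]
contact_force: [0.3, 0.0, -1.5]
width: 11.8
```

Call:
servo_tool --steps "0 0 0.05 0 0 0 0.4; 0 0 0.1 0 0 0 0.4; 0 0 0.15 0 0 0 0.4; 0 0 0.2 0 0 0 0.4; 0 0 0.2 0 0 0 0.4"

```text
t: 8.83
eef_pos: [539.9, 122.7, 143.4]
tool_rot: [[0.99, 0.141, 0.001], [0.141, -0.99, 0.0], [0.001, 0.0, -1.0]]
contact_force: [-0.8, -0.3, -1.5]
width: 12.0
```

```bash
python3 - <<'E'
from h import *
to([539.6,122.7,140],8.1)
E
```

```text
t 8.83 p [539.9 122.7 143.4] xang 8.11 tz [ 1.e-03  1.e-04 -1.e+00] F [-0.8 -0.3 -1.5] M [ 0.03  0.06 -0.04] w 12.0 j6 93.5
shift cm [-0.03 -0.    0.34]
rot [ 0.     -0.001   0.0002]
```

Call:
servo_tool --steps "-0.02 0 0.05 0 -0.001 0 0.4; -0.02 0 0.1 0 -0.001 0 0.4; -0.02 0 0.15 0 -0.001 0 0.4; -0.02 0 0.15 0 -0.001 0 0.4; -0.02 0 0.15 0 -0.001 0 0.4"

```text
t: 9.25
eef_pos: [539.8, 122.7, 141.8]
tool_rot: [[0.99, 0.141, 0.0], [0.141, -0.99, 0.0], [0.0, -0.0, -1.0]]
contact_force: [0.5, 0.2, -1.2]
width: 12.0
```

Call:
servo_tool --steps "0 0 0.05 0 0 0 0.4; 0 0 0.1 0 0 0 0.4; 0 0 0.15 0 0 0 0.4; 0 0 0.15 0 0 0 0.4; 0 0 0.15 0 0 0 0.4"

```text
t: 9.67
eef_pos: [539.8, 122.7, 140.3]
tool_rot: [[0.99, 0.141, -0.0], [0.141, -0.99, -0.0], [-0.0, 0.0, -1.0]]
contact_force: [0.5, -0.4, -2.2]
width: 11.7
```

```bash
python3 - <<'E'
from h import *
to([539.6,122.7,138],8.1)
E
```

```text
t 9.67 p [539.8 122.7 140.3] xang 8.11 tz [-0. -0. -1.] F [ 0.5 -0.4 -2.2] M [ 0.06 -0.    0.01] w 11.7 j6 93.5
shift cm [-0.02 -0.    0.23]
rot [0.     0.     0.0002]
```

Call:
servo_tool --steps "0 0 0.03 0 0 0 0.4; 0 0 0.06 0 0 0 0.4; 0 0 0.1 0 0 0 0.4; 0 0 0.1 0 0 0 0.4; 0 0 0.1 0 0 0 0.4"

```text
t: 10.08
eef_pos: [539.8, 122.7, 139.3]
tool_rot: [[0.99, 0.141, 0.0], [0.141, -0.99, -0.0], [0.0, 0.0, -1.0]]
contact_force: [0.0, 0.4, -0.8]
width: 11.8
```

Call:
servo_tool --steps "0 0 0.03 0 0 0 0.4; 0 0 0.06 0 0 0 0.4; 0 0 0.1 0 0 0 0.4; 0 0 0.1 0 0 0 0.4; 0 0 0.1 0 0 0 0.4"

```text
t: 10.5
eef_pos: [539.8, 122.7, 138.3]
tool_rot: [[0.99, 0.141, 0.0], [0.141, -0.99, -0.0], [0.0, 0.0, -1.0]]
contact_force: [0.5, 0.1, -2.1]
width: 11.9
```

Call:
servo_tool --steps "0 0 0.03 0 0 0 0.4; 0 0 0.06 0 0 0 0.4; 0 0 0.08 0 0 0 0.4; 0 0 0.08 0 0 0 0.4; 0 0 0.08 0 0 0 0.4"

```text
t: 10.92
eef_pos: [539.9, 122.7, 137.8]
tool_rot: [[0.99, 0.141, 0.0], [0.141, -0.99, 0.0], [0.0, -0.0, -1.0]]
contact_force: [-1.8, -0.2, 5.3]
width: 12.0
```

```bash
python3 - <<'E'
from h import *
to([539.6,122.7,137],8.1)
E
```

```text
t 10.92 p [539.9 122.7 137.8] xang 8.11 tz [ 3.e-04  1.e-04 -1.e+00] F [-1.8 -0.2  5.3] M [-0.07  0.32  0.01] w 12.0 j6 93.5
shift cm [-0.03 -0.    0.08]
rot [-0.     -0.0004  0.0002]
```

Call:
servo_tool --steps "-0.02 0 0.03 0 0 -0.03 0.4; -0.02 0 0.03 0 0 -0.06 0.4; -0.02 0 0.03 0 0 -0.09 0.4; -0.02 0 0.03 0 0 -0.12 0.4; -0.02 0 0.03 0 0 -0.14 0.4"

```text
t: 11.33
eef_pos: [540.1, 122.9, 137.9]
tool_rot: [[0.96, 0.279, 0.001], [0.279, -0.96, 0.001], [0.001, -0.0, -1.0]]
contact_force: [0.1, 1.6, 4.2]
width: 11.9
```

```bash
python3 - <<'E'
from h import *
to([539.7,122.7,137],8.1)
E
```

```text
t 11.33 p [540.1 122.9 137.9] xang 16.21 tz [ 1.4e-03  5.0e-04 -1.0e+00] F [0.1 1.6 4.2] M [ 0.15  0.07 -0.05] w 11.9 j6 85.4
shift cm [-0.05  0.01  0.09]
rot [-0.0002 -0.0015  0.1415]
```

Call:
servo_tool --steps "-0.03 0.01 0.04 0 -0.0015 -0.03 0.4; -0.03 0.01 0.04 0 -0.0015 -0.06 0.4; -0.03 0.01 0.04 0 -0.0015 -0.09 0.4; -0.03 0.01 0.04 0 -0.0015 -0.12 0.4; -0.03 0.01 0.04 0 -0.0015 -0.14 0.4"

```text
t: 11.75
eef_pos: [540.3, 123.0, 137.8]
tool_rot: [[0.911, 0.411, 0.001], [0.411, -0.911, 0.0], [0.001, -0.0, -1.0]]
contact_force: [-1.0, 1.6, 5.2]
width: 11.8
```

```bash
cat >> h.py <<'E'
def k(xy=(539.8,122.7)):
    s=st();R=s['tool_rot']
    d=R.T@np.array([xy[0]-s['eef_pos'][0],xy[1]-s['eef_pos'][1],0])/10
    z=R.T@np.array([0,0,-1.]) # desired tool z in tool frame; rotvec = ez x z
    print('xy cm',d[:2].round(3),'tilt',np.array([-z[1],z[0]]).round(4),'dz from 137.8:',(s['eef_pos'][2]-137.8).round(2))
E
python3 -c "
from h import *
k()"
```

```text
t 11.75 p [540.3 123.  137.8] xang 24.3 tz [ 1.e-03  5.e-04 -1.e+00] F [-1.   1.6  5.2] M [ 0.14  0.09 -0.1 ] w 11.8 j6 77.3
xy cm [-0.06   0.002] tilt [-0.     -0.0011] dz from 137.8: 0.04
```

Call:
servo_tool --steps "-0.04 0 0.04 0 -0.001 -0.03 0.4; -0.04 0 0.04 0 -0.001 -0.06 0.4; -0.04 0 0.04 0 -0.001 -0.09 0.4; -0.04 0 0.04 0 -0.001 -0.12 0.4; -0.04 0 0.04 0 -0.001 -0.14 0.4"

```text
t: 12.17
eef_pos: [540.4, 123.0, 137.8]
tool_rot: [[0.844, 0.536, 0.001], [0.536, -0.844, 0.0], [0.001, 0.0, -1.0]]
contact_force: [-0.1, 0.4, 4.7]
width: 11.8
```

```bash
python3 -c "
from h import *
k()"
```

```text
t 12.17 p [540.4 123.  137.8] xang 32.39 tz [ 1.1e-03  4.0e-04 -1.0e+00] F [-0.1  0.4  4.7] M [ 0.18  0.11 -0.12] w 11.8 j6 69.2
xy cm [-0.067 -0.009] tilt [ 0.0003 -0.0012] dz from 137.8: 0.03
```

Call:
servo_tool --steps "-0.06 -0.01 0.04 0 -0.001 -0.03 0.4; -0.06 -0.01 0.04 0 -0.001 -0.06 0.4; -0.06 -0.01 0.04 0 -0.001 -0.09 0.4; -0.06 -0.01 0.04 0 -0.001 -0.12 0.4; -0.06 -0.01 0.04 0 -0.001 -0.14 0.4"

```text
t: 12.58
eef_pos: [540.3, 122.9, 137.8]
tool_rot: [[0.761, 0.649, 0.001], [0.649, -0.761, 0.0], [0.001, 0.001, -1.0]]
contact_force: [-0.3, 1.2, 5.4]
width: 11.9
```

```bash
python3 -c "
from h import *
k()"
```

```text
t 12.58 p [540.3 122.9 137.8] xang 40.49 tz [ 1.4e-03  1.0e-04 -1.0e+00] F [-0.3  1.2  5.4] M [ 0.16  0.08 -0.09] w 11.9 j6 61.1
xy cm [-0.054 -0.018] tilt [ 0.0008 -0.0011] dz from 137.8: 0.02
```

Call:
servo_tool --steps "-0.06 -0.02 0.04 0.001 -0.001 -0.03 0.4; -0.06 -0.02 0.04 0.001 -0.001 -0.06 0.4; -0.06 -0.02 0.04 0.001 -0.001 -0.09 0.4; -0.06 -0.02 0.04 0.001 -0.001 -0.12 0.4; -0.06 -0.02 0.04 0.001 -0.001 -0.14 0.4"

```text
t: 13.0
eef_pos: [540.1, 122.9, 137.8]
tool_rot: [[0.662, 0.75, 0.001], [0.75, -0.662, 0.001], [0.001, 0.0, -1.0]]
contact_force: [0.2, 1.0, 5.9]
width: 12.2
```

```bash
python3 -c "
from h import *
k()"
```

```text
t 13.0 p [540.1 122.9 137.8] xang 48.58 tz [ 8.e-04  5.e-04 -1.e+00] F [0.2 1.  5.9] M [ 0.05  0.18 -0.11] w 12.2 j6 53.0
xy cm [-0.033 -0.013] tilt [ 0.0003 -0.0009] dz from 137.8: 0.02
```

Call:
servo_tool --steps "-0.04 -0.02 0.03 0 -0.001 -0.03 0.4; -0.04 -0.02 0.03 0 -0.001 -0.06 0.4; -0.04 -0.02 0.03 0 -0.001 -0.09 0.4; -0.04 -0.02 0.03 0 -0.001 -0.12 0.4; -0.04 -0.02 0.03 0 -0.001 -0.14 0.4"

```text
t: 13.42
eef_pos: [540.1, 122.8, 137.8]
tool_rot: [[0.549, 0.836, 0.001], [0.836, -0.549, 0.0], [0.001, 0.001, -1.0]]
contact_force: [-0.6, 0.1, 5.7]
width: 11.7
```

```bash
python3 -c "
from h import *
k()"
```

```text
t 13.42 p [540.1 122.8 137.8] xang 56.68 tz [ 0.001  0.    -1.   ] F [-0.6  0.1  5.7] M [ 0.14  0.06 -0.08] w 11.7 j6 44.9
xy cm [-0.025 -0.014] tilt [ 0.0009 -0.0006] dz from 137.8: 0.03
```

Call:
servo_tool --steps "-0.03 -0.02 0.03 0 -0.001 -0.03 0.4; -0.03 -0.02 0.03 0 -0.001 -0.06 0.4; -0.03 -0.02 0.03 0 -0.001 -0.09 0.4; -0.03 -0.02 0.03 0 -0.001 -0.12 0.4; -0.03 -0.02 0.03 0 -0.001 -0.14 0.4"

```text
t: 13.83
eef_pos: [540.0, 122.8, 137.8]
tool_rot: [[0.426, 0.905, 0.001], [0.905, -0.426, -0.001], [-0.0, 0.001, -1.0]]
contact_force: [-1.0, 0.5, 5.8]
width: 11.9
```

```bash
python3 -c "
from h import *
k()"
```

```text
t 13.83 p [540.  122.8 137.8] xang 64.78 tz [ 1.2e-03 -7.0e-04 -1.0e+00] F [-1.   0.5  5.8] M [ 0.08  0.09 -0.11] w 11.9 j6 36.9
xy cm [-0.015 -0.017] tilt [0.0014 0.0001] dz from 137.8: 0.04
```

Call:
servo_tool --steps "-0.02 -0.02 0.03 0.001 0 -0.03 0.4; -0.02 -0.02 0.03 0.001 0 -0.06 0.4; -0.02 -0.02 0.03 0.001 0 -0.09 0.4; -0.02 -0.02 0.03 0.001 0 -0.12 0.4; -0.02 -0.02 0.03 0.001 0 -0.14 0.4"

```text
t: 14.25
eef_pos: [540.0, 122.7, 137.8]
tool_rot: [[0.294, 0.956, 0.001], [0.956, -0.294, -0.0], [-0.0, 0.001, -1.0]]
contact_force: [-1.0, 0.2, 4.2]
width: 12.1
```

```bash
python3 -c "
from h import *
k()"
```

```text
t 14.25 p [540.  122.7 137.8] xang 72.88 tz [ 8.e-04 -2.e-04 -1.e+00] F [-1.   0.2  4.2] M [-0.04  0.   -0.11] w 12.1 j6 28.7
xy cm [-0.003 -0.016] tilt [0.0008 0.    ] dz from 137.8: -0.03
```

Call:
servo_tool --steps "0 -0.02 0.03 0.001 0 -0.03 0.4; 0 -0.02 0.03 0.001 0 -0.06 0.4; 0 -0.02 0.03 0.001 0 -0.09 0.4; 0 -0.02 0.03 0.001 0 -0.11 0.4; 0 -0.02 0.03 0.001 0 -0.12 0.4"

```text
t: 14.67
eef_pos: [539.5, 122.6, 137.1]
tool_rot: [[0.177, 0.984, -0.001], [0.984, -0.177, -0.0], [-0.0, -0.001, -1.0]]
contact_force: [-0.7, -0.6, -0.8]
width: 12.0
```

```bash
python3 -c "
from h import *
k()"
```

```text
t 14.67 p [539.5 122.6 137.1] xang 79.81 tz [-8.e-04 -2.e-04 -1.e+00] F [-0.7 -0.6 -0.8] M [ 0.   -0.14  0.02] w 12.0 j6 21.8
xy cm [0.013 0.028] tilt [-0.0008  0.0003] dz from 137.8: -0.74
```

Contact was lost after about 72° of counter-clockwise turning, so the lugs are over the gaps. I'll stop turning and lower straight down to follow the drop.

Call:
servo_tool --steps "0.01 0.02 0.05 -0.001 0 0 0.4; 0.01 0.02 0.1 -0.001 0 0 0.4; 0.01 0.02 0.15 -0.001 0 0 0.4; 0.01 0.02 0.2 -0.001 0 0 0.4; 0.01 0.02 0.2 -0.001 0 0 0.4"

```text
t: 15.08
eef_pos: [539.8, 122.7, 135.0]
tool_rot: [[0.177, 0.984, 0.0], [0.984, -0.177, -0.0], [-0.0, 0.0, -1.0]]
contact_force: [0.6, 1.5, -0.9]
width: 12.0
```

```bash
python3 -c "
from h import *
k()"
```

```text
t 15.08 p [539.8 122.7 135. ] xang 79.8 tz [ 2.e-04 -3.e-04 -1.e+00] F [ 0.6  1.5 -0.9] M [ 0.01 -0.18  0.03] w 12.0 j6 21.8
xy cm [-0.003  0.003] tilt [0.0003 0.0003] dz from 137.8: -2.84
```

Call:
servo_tool --steps "0 0 0.05 0 0 0 0.4; 0 0 0.1 0 0 0 0.4; 0 0 0.15 0 0 0 0.4; 0 0 0.2 0 0 0 0.4; 0 0 0.2 0 0 0 0.4"

```text
t: 15.5
eef_pos: [539.4, 122.7, 132.7]
tool_rot: [[0.177, 0.984, -0.0], [0.984, -0.177, -0.0], [-0.001, -0.0, -1.0]]
contact_force: [-0.1, -0.4, -1.9]
width: 11.8
```

Call:
servo_tool --steps "0 0 0.03 0 0 0 0.4; 0 0 0.06 0 0 0 0.4; 0 0 0.1 0 0 0 0.4; 0 0 0.1 0 0 0 0.4; 0 0 0.1 0 0 0 0.4"

```text
t: 15.92
eef_pos: [539.4, 122.6, 131.7]
tool_rot: [[0.177, 0.984, -0.001], [0.984, -0.177, -0.001], [-0.001, -0.001, -1.0]]
contact_force: [-0.1, -1.6, -1.9]
width: 12.0
```

```bash
python3 -c "
from h import *
k()"
```

```text
t 15.92 p [539.4 122.6 131.7] xang 79.8 tz [-6.e-04 -5.e-04 -1.e+00] F [-0.1 -1.6 -1.9] M [-0. -0.  0.] w 12.0 j6 21.8
xy cm [0.013 0.041] tilt [-0.0005  0.0006] dz from 137.8: -6.13
```

Call:
servo_tool --steps "0 0.02 0.03 0 0 0 0.4; 0 0.02 0.05 0 0 0 0.4; 0 0.02 0.07 0 0 0 0.4; 0 0.02 0.07 0 0 0 0.4; 0 0.02 0.07 0 0 0 0.4"

```text
t: 16.33
eef_pos: [539.7, 122.6, 131.2]
tool_rot: [[0.177, 0.984, -0.0], [0.984, -0.177, -0.0], [-0.001, -0.0, -1.0]]
contact_force: [-1.4, -1.5, 3.8]
width: 12.3
```

```bash
python3 -c "
from h import *
k()"
```

```text
t 16.33 p [539.7 122.6 131.2] xang 79.8 tz [-4.e-04 -5.e-04 -1.e+00] F [-1.4 -1.5  3.8] M [-0.07  0.27  0.07] w 12.3 j6 21.8
xy cm [0.011 0.012] tilt [-0.0003  0.0006] dz from 137.8: -6.55
```

Bottomed out 6.55 mm below the thread tops, so it has dropped into the thread start. Next is the clockwise turn with a light push.

Call:
servo_tool --steps "0.01 0.01 0.03 0 0 0.03 0.4; 0.01 0.01 0.03 0 0 0.06 0.4; 0.01 0.01 0.04 0 0 0.09 0.4; 0.01 0.01 0.04 0 0 0.12 0.4; 0.01 0.01 0.05 0 0 0.14 0.4"

```text
t: 16.75
eef_pos: [539.8, 122.6, 130.7]
tool_rot: [[0.314, 0.949, -0.0], [0.949, -0.314, -0.001], [-0.001, -0.0, -1.0]]
contact_force: [-1.0, -1.0, 2.8]
width: 12.1
```

```bash
python3 -c "
from h import *
k()"
```

```text
t 16.75 p [539.8 122.6 130.7] xang 71.69 tz [-3.e-04 -6.e-04 -1.e+00] F [-1.  -1.   2.8] M [-0.17  0.14  0.01] w 12.1 j6 29.9
xy cm [ 0.011 -0.004] tilt [-0.0001  0.0007] dz from 137.8: -7.05
```

Call:
servo_tool --steps "0 0 0.04 0 0.0005 0.03 0.4; 0 0 0.05 0 0.0005 0.06 0.4; 0 0 0.06 0 0.0005 0.09 0.4; 0 0 0.07 0 0.0005 0.12 0.4; 0 0 0.08 0 0.0005 0.14 0.4"

```text
t: 17.17
eef_pos: [539.8, 122.4, 130.2]
tool_rot: [[0.445, 0.896, -0.0], [0.896, -0.445, -0.0], [-0.0, 0.0, -1.0]]
contact_force: [-1.9, -2.0, 5.0]
width: 11.9
```

```bash
python3 -c "
from h import *
k()"
```

```text
t 17.17 p [539.8 122.4 130.2] xang 63.59 tz [-1.e-04 -4.e-04 -1.e+00] F [-1.9 -2.   5. ] M [-0.28  0.33  0.07] w 11.9 j6 38.0
xy cm [ 0.024 -0.013] tilt [0.0001 0.0004] dz from 137.8: -7.58
```

Call:
servo_tool --steps "0 0 0.04 0 0 0.03 0.4; 0 0 0.05 0 0 0.06 0.4; 0 0 0.06 0 0 0.09 0.4; 0 0 0.07 0 0 0.12 0.4; 0 0 0.07 0 0 0.14 0.4"

```text
t: 17.58
eef_pos: [539.8, 122.3, 129.7]
tool_rot: [[0.566, 0.824, -0.0], [0.824, -0.566, -0.001], [-0.001, 0.0, -1.0]]
contact_force: [-1.8, -1.1, 4.8]
width: 11.6
```

Call:
servo_tool --steps "0 0 0.04 0 0 0.03 0.4; 0 0 0.05 0 0 0.06 0.4; 0 0 0.06 0 0 0.09 0.4; 0 0 0.07 0 0 0.12 0.4; 0 0 0.07 0 0 0.14 0.4"

```text
t: 18.0
eef_pos: [539.8, 122.3, 129.2]
tool_rot: [[0.677, 0.736, -0.0], [0.736, -0.677, -0.001], [-0.0, 0.0, -1.0]]
contact_force: [-2.4, -1.5, 3.6]
width: 11.6
```

```bash
python3 -c "
from h import *
k()"
```

```text
t 18.0 p [539.8 122.3 129.2] xang 47.39 tz [-0.e+00 -6.e-04 -1.e+00] F [-2.4 -1.5  3.6] M [-0.13  0.36  0.04] w 11.6 j6 54.2
xy cm [ 0.028 -0.024] tilt [0.0004 0.0004] dz from 137.8: -8.61
```

Call:
servo_tool --steps "-0.01 -0.01 0.04 0 0 0.03 0.4; -0.01 -0.01 0.05 0 0 0.06 0.4; -0.01 -0.01 0.06 0 0 0.09 0.4; -0.01 -0.01 0.07 0 0 0.12 0.4; -0.01 -0.01 0.08 0 0 0.14 0.4"

```text
t: 18.42
eef_pos: [539.7, 122.3, 128.6]
tool_rot: [[0.774, 0.633, 0.0], [0.633, -0.774, -0.0], [-0.0, 0.0, -1.0]]
contact_force: [-2.1, -0.8, 4.6]
width: 11.8
```

Call:
servo_tool --steps "-0.01 -0.01 0.04 0 0 0.03 0.4; -0.01 -0.01 0.05 0 0 0.06 0.4; -0.01 -0.01 0.06 0 0 0.09 0.4; -0.01 -0.01 0.07 0 0 0.12 0.4; -0.01 -0.01 0.08 0 0 0.14 0.4"

```text
t: 18.83
eef_pos: [539.7, 122.4, 128.1]
tool_rot: [[0.856, 0.518, 0.0], [0.518, -0.856, -0.0], [0.0, 0.001, -1.0]]
contact_force: [-2.5, -0.9, 5.4]
width: 12.1
```

```bash
python3 -c "
from h import *
k()"
```

```text
t 18.83 p [539.7 122.4 128.1] xang 31.18 tz [ 4.e-04 -3.e-04 -1.e+00] F [-2.5 -0.9  5.4] M [-0.08  0.43  0.03] w 12.1 j6 70.4
xy cm [ 0.024 -0.017] tilt [ 0.0005 -0.0002] dz from 137.8: -9.69
```

Call:
servo_tool --steps "-0.01 0 0.04 0 0 0.03 0.4; -0.01 0 0.05 0 0 0.06 0.4; -0.01 0 0.06 0 0 0.09 0.4; -0.01 0 0.07 0 0 0.12 0.4; -0.01 0 0.07 0 0 0.14 0.4"

```text
t: 19.25
eef_pos: [539.7, 122.5, 127.6]
tool_rot: [[0.92, 0.392, 0.001], [0.392, -0.92, -0.0], [0.001, 0.0, -1.0]]
contact_force: [-2.0, -1.4, 4.8]
width: 11.9
```

```bash
python3 -c "
from h import *
k()"
```

```text
t 19.25 p [539.7 122.5 127.6] xang 23.08 tz [ 7.e-04 -1.e-04 -1.e+00] F [-2.  -1.4  4.8] M [0.   0.27 0.02] w 11.9 j6 78.5
xy cm [ 0.015 -0.01 ] tilt [ 0.0003 -0.0006] dz from 137.8: -10.19
```

Call:
servo_tool --steps "0 0 0.03 0 0 0.03 0.4; 0 0 0.04 0 0 0.06 0.4; 0 0 0.05 0 0 0.08 0.4; 0 0 0.05 0 0 0.1 0.4; 0 0 0.05 0 0 0.1 0.4"

```text
t: 19.67
eef_pos: [540.1, 122.5, 127.4]
tool_rot: [[0.955, 0.297, 0.002], [0.297, -0.955, -0.0], [0.002, 0.001, -1.0]]
contact_force: [-0.1, -1.4, 4.6]
width: 12.1
```

```bash
python3 -c "
from h import *
k()"
```

```text
t 19.67 p [540.1 122.5 127.4] xang 17.3 tz [ 1.6e-03 -1.0e-04 -1.0e+00] F [-0.1 -1.4  4.6] M [-0.28  0.18 -0.02] w 12.1 j6 84.3
xy cm [-0.026 -0.027] tilt [ 0.0005 -0.0015] dz from 137.8: -10.43
```

Call:
servo_tool --steps "-0.02 -0.01 0.03 0 -0.001 0.03 0.4; -0.02 -0.01 0.03 0 -0.001 0.06 0.4; -0.02 -0.01 0.04 0 -0.001 0.09 0.4; -0.02 -0.01 0.04 0 -0.001 0.12 0.4; -0.02 -0.01 0.04 0 -0.001 0.12 0.4"

```text
t: 20.08
eef_pos: [540.4, 122.4, 127.3]
tool_rot: [[0.984, 0.18, 0.002], [0.18, -0.984, -0.001], [0.002, 0.001, -1.0]]
contact_force: [0.3, -2.1, 6.3]
width: 12.0
```

```bash
python3 -c "
from h import *
k()"
```

```text
t 20.08 p [540.4 122.4 127.3] xang 10.38 tz [ 1.7e-03 -5.0e-04 -1.0e+00] F [ 0.3 -2.1  6.3] M [-0.43  0.27 -0.06] w 12.0 j6 91.2
xy cm [-0.057 -0.041] tilt [ 0.0008 -0.0016] dz from 137.8: -10.47
```

The shoulder is seated. The last 7° of turning sank it only 0.04 mm, 10.47 mm in all against the 10.4 mm expected. I'll take the push off and let go.

Call:
servo_tool --steps "-0.01 -0.01 0 0 0 0 0.4; -0.01 -0.01 -0.01 0 0 0 1; -0.01 -0.01 -0.01 0 0 0 2; -0.01 -0.01 -0.01 0 0 0 3; -0.01 -0.01 -0.01 0 0 0 4"

```text
t: 20.5
eef_pos: [540.2, 122.6, 127.2]
tool_rot: [[0.984, 0.18, 0.001], [0.18, -0.984, -0.0], [0.001, 0.001, -1.0]]
contact_force: [-0.4, 0.3, 0.5]
width: 28.2
```

Call:
servo_tool --steps "0 0 0 0 0 0 4; 0 0 0 0 0 0 4; 0 0 0 0 0 0 4; 0 0 0 0 0 0 4; 0 0 0 0 0 0 4"

```text
t: 20.92
eef_pos: [540.2, 122.6, 127.1]
tool_rot: [[0.984, 0.18, 0.001], [0.18, -0.984, -0.0], [0.001, 0.001, -1.0]]
contact_force: [-0.1, 0.7, 0.5]
width: 40.1
```

```bash
python3 -c "
from h import *
k()"
```

```text
t 20.92 p [540.2 122.6 127.1] xang 10.39 tz [ 1.4e-03 -3.0e-04 -1.0e+00] F [-0.1  0.7  0.5] M [ 0.04 -0.01 -0.01] w 40.1 j6 91.2
xy cm [-0.037 -0.014] tilt [ 0.0006 -0.0013] dz from 137.8: -10.65
```

Open and free. I'll lift straight up, then move back for a look.

Call:
servo_tool --steps "0 0 -1 0 0 0 4; 0 0 -2.5 0 0 0 4; 0 0 -4.5 0 0 0 4; 0 0 -7 0 0 0 4; 0 0 -9 0 0 0 4"

```text
t: 21.33
eef_pos: [540.3, 122.7, 219.3]
tool_rot: [[0.984, 0.18, 0.002], [0.18, -0.984, -0.0], [0.002, 0.001, -1.0]]
contact_force: [0.1, 0.0, 0.4]
width: 39.9
```

Call:
servo_tool --steps "-1 0 -0.5 0 0 0 4; -3 0 -0.5 0 0 0 4; -5 0 -0.5 0 0 0 4; -6 0 -0.5 0 0 0 4; -6 0 -0.5 0 0 0 4"

```text
t: 21.75
eef_pos: [478.6, 111.4, 223.9]
tool_rot: [[0.984, 0.18, 0.001], [0.18, -0.984, -0.0], [0.0, 0.001, -1.0]]
contact_force: [0.9, -0.4, -0.8]
width: 40.1
```

```bash
python3 - <<'E'
from h import *
st()
im=get_image('wrist');c=calibration('wrist')
cv2.imwrite('pics/f_w.png',im[:,:,::-1]);print(proj(c,[539.7,122.4,124]))
im=get_image('scene');a=cv2.resize(im[260:350,150:270,::-1],None,fx=3.3,fy=3.3,interpolation=cv2.INTER_CUBIC)
im=get_image('top');b=cv2.resize(im[205:295,140:260,::-1],None,fx=3.3,fy=3.3,interpolation=cv2.INTER_CUBIC)
cv2.imwrite('pics/f_st.png',np.hstack([a,b]))
E
```

```text
t 21.75 p [478.6 111.4 223.9] xang 10.39 tz [ 5.e-04 -5.e-04 -1.e+00] F [ 0.9 -0.4 -0.8] M [0.04 0.02 0.13] w 40.1 j6 91.4
[315.7302622  150.31074039]
```

View pics/f_w.png

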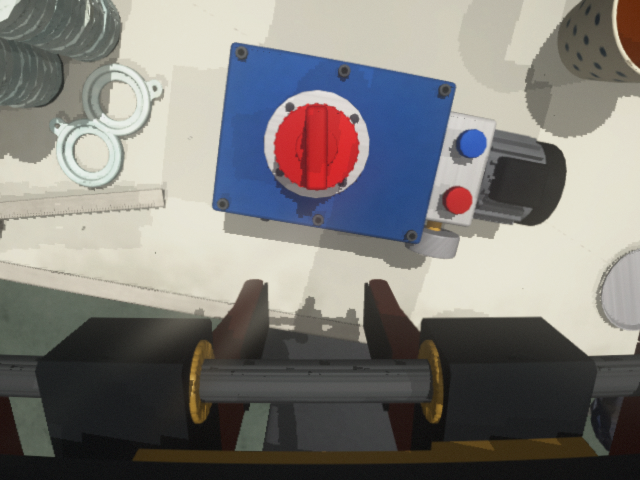

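View pics/f_st.png

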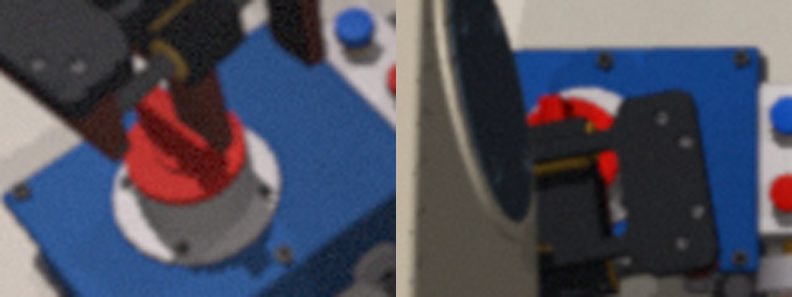

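The wrist picture shows the plug upright and centred on the neck near (316,147), with the wing still where I let go of it. In the scene picture the shoulder sits on the neck with no visible gap. The gripper is clear of everything.

```bash
python3 -c "
from h import *
print(finish_job());print(read_state()['t'])"
```

```text
the job is handed in; nothing more can be done
None
the job is handed in; nothing more can be done
```

The red filler plug is back in the neck with its shoulder flush, and I handed the job in at about 22 s of the 72 s allowed.

- **Landing:** I gripped the plug by its wing, lifted it out of the dish and set it upright in the neck. The lugs landed on the thread tops.
- **Backing off:** I turned it counter-clockwise with about 6 N of push. After about 72° it dropped 6.55 mm into the thread start.
- **Running in:** I then turned it clockwise about 69° at 3–6 N reading. It sank steadily at 0.65 mm per 10° and stopped 10.47 mm below the thread-top height, against the 10.4 mm expected. The last 7° sank it only 0.04 mm, so I let go there and did not turn it on to where it tightens.

**Last checks:** the pictures show the plug upright, centred and seated, with the gripper clear. The other things were not touched. Forces stayed low and the plug never jammed.

**Disagreement:** the recognition network's point for the neck was wrong. It marked the middle of the unit or missed the neck by tens of pixels, so I measured the neck from its rim in the pictures. The cameras then agreed on its position to within about 2–3 mm.

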